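# Lock the trimming wheel's spindle and seat its splined wheel head

## Robot

A 6-joint arm with a two-finger parallel gripper is mounted at the origin on a cart in front of the work surface, level with it; the furniture and walls round the work are solid. World frame = base frame: x ahead of the robot, y to its left, z up, the work surface at z = 0. Lengths are in m, angles in rad, forces in N, time in s.
With the tool pointing down it reaches from about 0.25 to 0.725 m from the base axis. Payload 4 kg.
Tool frame: the origin (TCP) lies midway between the tips of the shut fingers; the grasp point (between the pads) lies 19 mm behind it; z points along the fingers, y is the direction in which the jaws open and shut (so a half turn about z gives the same grasp; the last joint's range is limited). The gripper opens to 85 mm and grips with 20 to 120 N. Pads are 22 mm wide; open, the fingers measure 114 mm over their backs; the gripper's body (76 mm by 85 mm) begins 54 mm behind the grasp point. The pads swing forward as they close: fully open they stand 13 mm farther back than shut.
Start: joints at [-1.255, 0.241, 0.005, 1.335, 0, 1.571], TCP at [0.155, -0.475, 0.231] pointing down, gripper open.
Joint ranges: [-2.72, 2.72], [-1.05, 1.87], [-1.09, 1.28], [-1.99, 2.15], [-1.42, 1.44], [-3.14, 3.14]. Speed limits (rad/s): [2.79, 2.79, 3.14, 3.14, 3.14, 3.14].

## Interface

Orientations are given as a unit quaternion [x, y, z, w].
In Python, from workcell import get_obs, camera, camera_model, job_done, masks_of gives the robot as it stands.
- The arm moves only by the tool jog_arm, never from a script. Its argument "deltas" is a list that holds one entry, the list of rows, each a list of 7 numbers: the shift along the tool's x, y, z in mm, then the turn, a rotation vector about the tool's x, y, z in degrees, then the finger opening in mm, from 0 to 85.4. A call has 1 to 5 rows; each row shifts and turns the pose as measured when the row begins, along the tool's axes as they then stand; what a row does not reach is not made up. A row lasts 1/10 s, in which the tool goes at most 50 mm and 8.59 degrees, less where a joint would pass 70% of its speed; a pose out of reach is approached as far as the arm can. A call with a gripper value outside its range is refused whole. The fingers move at their own pace and stop on an object; the grip force is fixed at half the most. Time passes only in rows, so rows that do not move let the fingers close. It gives the time, the measured TCP pose, the force and the opening at its end, in the units of the state.
- get_obs(): the state, without advancing time (a new reading comes with each control period).
- camera(name): name is "scene" or "top" or "wrist"; returns the picture (384x512x3 uint8, red, green, blue); there is no depth.
- camera_model(name): a dict with "fovy" (degrees; the focal length in pixels is half the picture's height over the tangent of half this angle, whatever the lens; pixels are square), "cx", "cy" (the principal point, pixels), "pose" (4x4, takes a point from camera to world coordinates); the wrist camera has in their place "T_tool_cam" (4x4, takes a point from camera to tool coordinates, whose origin is the TCP and whose axes are the flange's). Camera axes: x right, y down, z forward; pixel columns grow to the right and rows downward; lengths in m; the calibration is good to about 2 mm. A picture is of the moment at which its call begins: read the wrist's pose just before it. camera_model takes no time and is no camera call.
- job_done(): hands the job in, once; it reports no verdict.
Trained networks look in the newest picture that a camera, given by its name, has taken for a name from the list of things; names that differ only in an ending like _2 or _b are one class to them, and where a whole thing is asked for, a point or a joint stands for the part that bears it (a point fixed in the world has none). Each returns a list of dicts, best first, with "conf" (0 to 1); they miss things now and then, are a little off and sometimes report something else, mostly with a low value. They report only what shows in the picture. A call takes as long as a camera call.
- masks_of(target, camera): "pixels" (384x512 bool, what is visible of it) and "at" ([column, row] in pixels, amid what is visible of it).
The state is a dict: "clock": time; "joint_pos": joint angles; "joint_vel": joint speeds; "tau": joint torques, N m; "eef_pos": TCP position; "tool_rot": TCP orientation; "ft_force": force on the tool from outside, world axes, zero at the start; "ft_torque": the same for the moment, N m; "grip_width": finger opening in m.
Only numpy, scipy, OpenCV 4.12 (cv2) and the standard library are available. Lean on these libraries where they do the work, as an engineer would, in place of code of your own. Each camera call takes 0.05 s, during which the arm holds its last target. There are 200 camera calls.

## Task

The head of the small trimming wheel is off. Throw the spindle lock lever over until it drops into the notch marked by the raised bar, so the spindle cannot turn; only then pick up the loose wheel head, set it hub down on the spindle, turn it until its keys mesh with the splines and slide it fully home against the spring collar. Keep it gripped and pressed hard down on the spring and finish holding it there, so that I can drive the retaining screw; do not ram the splines, and leave the screw, its hex key, the ring cutter and the wooden rib where they lie.

Things in the scene. Friction and masses are not known exactly. Their poses are not given: they have to be found in the camera images.
- wheel_base: Low grey cast base of the trimming wheel, fixed to the worktop: a drum 136 mm across and 40 mm tall, with a wing of the same height (x -51 to +43, out to y +105 mm) that carries the lock lever. Origin on the worktop under the spindle axis, z up, y towards the wing (about the robot's left).
- spindle: Steel spindle standing up from the base. Origin on its axis 40 mm above the worktop, z up; a spline rib lies along its x axis and every 60 degrees from it. With the lever free it turns at a touch, dragged round by the head; locking drops a pawl between two of its twelve upright pins (60 mm across outside, tops at z 16 mm), which turns it by up to 15 degrees and then holds it within 3.
- spindle_ribs (a point): Point on the spindle axis level with the flat upper ends of the six ribs, 42 mm above the spindle origin. Ribs 5 mm wide, 21.6 mm across their roots, 29 mm across their tips. Above the ribs a smooth tapered nose, 21 mm across at its foot and 15 mm at its top, 9 mm tall, centres the bore.
- collar (a joint): Brass spring collar 41 mm across at the foot of the splines. 0: up, its top 28 mm above the spindle origin; 0.008 m: down on its stop, its top 20 mm above the spindle origin. It needs 5 N to start and 13 N at the stop, and pushes the head (2 N) back up if let go.
- lever (a joint): Spindle lock lever about an upright pivot at x -27, y +40 mm of the base. 0 rad: free notch (mark: raised open ring); 0.8 rad: locked notch (mark: raised straight bar). Grows anticlockwise from above. Its sprung plunger climbs a hump between the notches (top at 0.4 rad): about 5 N at the knob takes it over, then it snaps into the notch by itself and stays.
- lever_knob (a point): Middle of the lever's upright black knob: 22 mm across, 33 mm tall (71 to 104 mm above the worktop), 70 mm out from the lever pivot. In the base frame at about x +23, y +89 mm when free and x -27, y +110 mm when locked.
- wheel_head: Loose aluminium wheel head, 0.18 to 0.27 kg, standing hub down. Origin at the centre of the hub's underside, z up, 48 mm tall without the pins. Hub 44 mm across, 34 mm tall. Unmeshed keys rest on the rib ends with the origin 40 mm above the spindle origin; once meshed it slides down, meets the collar at 28 mm and is home at 20 mm.
- head_rim (a point): Centre of the head's plain round rim (a disc 60 mm across and 14 mm thick, the place to grip), 41 mm above the head's origin. Two bat pins, 7 mm across and 6 mm tall, stand on its top at x +21 and x -21 mm.
- head_bore (a point): Centre of the bore's mouth in the hub's underside (at the head's origin). Bore 32 mm across, 34 mm deep, closed above, with six keys 5.2 mm wide reaching in to 24 mm across, from 2 to 28 mm above the mouth. A key lies along the head's x axis, under a bat pin, and every 60 degrees. Keys mesh when the head's x axis is 30 degrees (or 90, 150 ...) from the spindle's, within 5 degrees.
- retaining_screw: Steel cap screw with washer, standing head down, 24 mm across, 30 mm tall; origin under its head. Leave alone.
- hex_key: L-shaped steel hex key lying flat, 6 mm thick, long leg 85 mm. Leave alone.
- ring_cutter_1: Thin steel ring cutter 67 mm across, 22 mm tall, between the wheel and the loose head. Leave alone.
- wood_rib: Flat wooden throwing rib 58 x 109 x 8 mm. Leave alone.

How it is judged:
On the way, in this order (a step that is already met when the one before it is completed fails the run):
1. the lock lever sits in the locked notch while the head is still off the spindle (value of joint lever above 0.74 rad and horizontal distance between wheel_head and spindle above 0.05 m), for 0.2 s.
2. the head is on the spindle with its keys meshed between the splines (z of wheel_head in the frame of spindle below 0.034 m and horizontal distance between wheel_head and spindle below 0.004 m and angle between the z axis of wheel_head and the z axis of spindle, either way round below 0.12 rad and value of joint lever above 0.72 rad), for 0.1 s.
At the end, for the whole second after the job is handed in: Lever over 0.74 rad; head within 3 mm of the spindle axis and 0.07 rad of its direction, hub down, underside under 22.5 mm above the spindle origin, collar pressed over 6.2 mm, fingers on the head with over 5 N, head at rest (under 0.02 m/s) (value of joint lever above 0.74 rad and value of joint collar above 0.0062 m and z of wheel_head in the frame of spindle between 0.015 and 0.0225 m and horizontal distance between wheel_head and spindle below 0.003 m and angle between the z axis of wheel_head and the z axis of spindle, either way round below 0.07 rad and angle between wheel_head's own z axis and vertical below 0.3 rad and contact force between the fingers and wheel_head above 5 N and linear speed of wheel_head below 0.02 m/s); the arm keeps its last pose, push and grip.
It fails at once if the splines are rammed: more than 90 N between head and spindle (contact force between wheel_head and spindle above 90 N).
It fails at once if the wheel head is tipped over (angle between wheel_head's own z axis and vertical above 0.7 rad).
It fails at once if the screw, hex key, ring cutter or wooden rib is disturbed (moved over 25 mm) (distance of any of retaining_screw, hex_key, ring_cutter_1, wood_rib from where it was at the start of the episode above 0.025 m).
It also fails if it takes over 58 s, if anything falls off the work surface, if the arm or the gripper's body presses on something with over 40 N, if the wrist force passes 120 N, or if a joint passes its speed limit or range.

## Working session

There is one attempt and no reset: what is moved stays moved. The work goes in short steps, Python scripts to look and compute and a tool call to move; the robot and the scene stay as the last step left them, time stands still between calls to the robot, and variables do not carry over. Pictures are saved under pics/ and viewed, about 8 in all and at most 12, crops included, and the job is handed in when it is done.

Besides the shell and the picture viewer there is one more tool, called after ">>>" as name(argument=value, ...) on one line, values as JSON. jog_arm: Moves the arm, as the interface text tells. Its arguments: {"type":"object","properties":{"deltas":{"type":"array"}},"required":["deltas"]}

```bash
mkdir -p pics; ls
python3 - <<'E'
from workcell import *
import cv2,numpy as np
o=get_obs();print(o['clock'],o['eef_pos'],o['tool_rot'],o['ft_force'],o['grip_width'])
ims=[]
for n in ('top','scene'):
    im=camera(n);cv2.imwrite(f'pics/{n}0.png',im[:,:,::-1]);m=camera_model(n);print(n,m)
    for t in ('wheel_base','spindle','lever_knob','wheel_head','ring_cutter_1','retaining_screw','hex_key','wood_rib'):
        r=masks_of(t,n)
        print(t,[(round(d['conf'],2),np.round(d['at'],1).tolist(),int(d['pixels'].sum())) for d in r[:2]])
print(camera_model('wrist'))
E
```

```text
pics
0.0 [ 0.15511788 -0.474675    0.23041353] [ 9.87554953e-01  1.57270897e-01 -1.51776428e-04 -1.02762180e-03] [-0.38297234 -0.21711609  0.13576391] 0.085440170156669
top {'fovy': 52.13888558837984, 'cx': 260.9074679048958, 'cy': 197.99211926825933, 'pose': array([[ 0.01287226, -0.99771599,  0.06631065,  0.38864667],
       [-0.99970848, -0.01148648,  0.0212373 , -0.00164907],
       [-0.02042712, -0.06656469, -0.99757299,  0.97737921],
       [ 0.        ,  0.        ,  0.        ,  1.        ]])}
wheel_base [(0.83, [269.7, 192.0], 3068)]
spindle [(0.84, [278.1, 190.5], 532), (0.71, [392.1, 175.4], 808)]
lever_knob [(0.84, [251.5, 186.7], 265)]
wheel_head [(0.57, [131.3, 206.1], 500)]
ring_cutter_1 [(0.59, [272.5, 194.3], 25), (0.54, [191.3, 215.9], 50)]
retaining_screw [(0.6, [342.0, 207.9], 56)]
hex_key [(0.55, [276.7, 188.4], 532), (0.18, [133.6, 207.3], 544)]
wood_rib [(0.71, [394.1, 175.2], 864)]
scene {'fovy': 49.667793988515356, 'cx': 251.0629194920239, 'cy': 193.29595826150583, 'pose': array([[-0.89104692, -0.23474967,  0.38849452,  0.03396014],
       [-0.45370507,  0.434
[... 282 characters left out ...]
.57, [242.4, 209.4], 226)]
wheel_head [(0.62, [202.6, 287.3], 660)]
ring_cutter_1 [(0.72, [250.4, 251.5], 406), (0.41, [257.2, 201.2], 59)]
retaining_screw []
hex_key [(0.53, [306.9, 185.4], 73)]
wood_rib [(0.59, [284.6, 175.8], 217), (0.22, [202.0, 287.5], 702)]
{'fovy': 58.537565536030016, 'cx': 255.76332420312607, 'cy': 194.41900353545583, 'T_tool_cam': array([[-7.97843510e-04, -9.62861828e-01, -2.69993452e-01,
         6.82726563e-02],
       [ 9.99999681e-01, -7.75737201e-04, -1.88580563e-04,
         1.60232598e-03],
       [-2.78669385e-05, -2.69993516e-01,  9.62862140e-01,
        -1.42219876e-01],
       [ 0.00000000e+00,  0.00000000e+00,  0.00000000e+00,
         1.00000000e+00]])}
```

View top.

Run:
```python
import cv2,numpy as np
a=cv2.imread('pics/top0.png');
cv2.imwrite('pics/top0c.png',cv2.resize(a[120:280,90:440],(800,366),interpolation=cv2.INTER_CUBIC))
```

```text
(no output)
```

View pics/top0c.png

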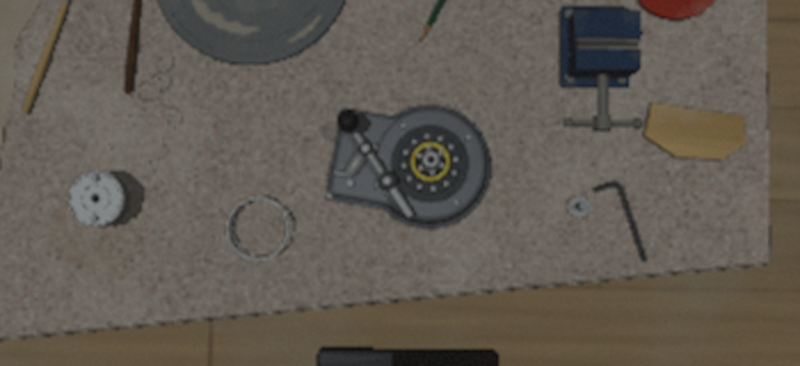

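```bash
cat > h.py <<'E'
from workcell import *
import cv2,numpy as np
from scipy.spatial.transform import Rotation as R
def model(n):
    m=camera_model(n)
    if n=='wrist':
        o=get_obs();T=np.eye(4);T[:3,:3]=R.from_quat(o['tool_rot']).as_matrix();T[:3,3]=o['eef_pos'];P=T@m['T_tool_cam']
    else: P=m['pose']
    return P,192/np.tan(np.radians(m['fovy']/2)),m['cx'],m['cy']
def p2w(M,u,v,z):
    P,f,cx,cy=M;d=P[:3,:3]@np.array([(u-cx)/f,(v-cy)/f,1]);s=(z-P[2,3])/d[2];return P[:3,3]+s*d
def w2p(M,p):
    P,f,cx,cy=M;q=P[:3,:3].T@(np.asarray(p)-P[:3,3]);return np.array([cx+f*q[0]/q[2],cy+f*q[1]/q[2]])
def totool(p):
    "world point in tool axes mm relative to TCP"
    o=get_obs();return R.from_quat(o['tool_rot']).inv().apply(np.asarray(p)-o['eef_pos'])*1000
def st():
    o=get_obs();r=R.from_quat(o['tool_rot']).as_matrix()
    print('t%.2f'%o['clock'],'tcp',np.round(o['eef_pos']*1000,1),'x',np.round(r[:,0],3),'y',np.round(r[:,1],3),'z',np.round(r[:,2],3),'F',np.round(o['ft_force'],1),'w',round(o['grip_width']*1000,1),'q',np.round(o['joint_pos'],2))
E
python3 - <<'E'
from h import *
st()
M=model('top')
c=lambda x,y:(x/2.2857+90,y/2.2875+120)
for n,x,y,z in (('head',97,198,.048),('spin',431,161,.091),('knob',347,121,.104),('pivot',387,181,.06),('ring',262,228,.02),('screw',577,205,.03),('lowerwing',331,197,.04),('upwing',341,110,.04),('vise',600,45,.05)):
    print(n,np.round(p2w(M,*c(x,y),z)*1000,1))
S=model('scene')
print('scene head',p2w(S,202.6,287.3,.03))
E
```

```text
t0.90 tcp [ 155.3 -475.3  231.3] x [0.951 0.311 0.   ] y [ 0.311 -0.951 -0.   ] z [ 0.  0. -1.] F [-0.1 -0.2 -0.7] w 85.4 q [-1.26  0.24  0.    1.34  0.    1.57]
head [426.4 324.5  48. ]
spin [465.3 -22.6  91. ]
knob [502.6  60.5 104. ]
pivot [446.9  21.6  60. ]
ring [397.6 155.6  20. ]
screw [ 425.9 -177.9   30. ]
lowerwing [430.7  80.5  40. ]
upwing [522.6  71.6  40. ]
vise [ 592.  -198.2   50. ]
scene head [0.42530421 0.32425198 0.03      ]
```

>>> jog_arm(deltas=[[[39,-31,-3,0,0,0,85],[39,-31,-3,0,0,0,85],[39,-31,-3,0,0,0,85],[39,-31,-3,0,0,0,85],[39,-31,-3,0,0,0,85]]])

```text
clock: 1.4
eef_pos: [0.2931, -0.2692, 0.2451]
tool_rot: [0.989, 0.15, 0.0, 0.001]
ft_force: [2.1, -0.8, -0.6]
grip_width: 0.0854
```

>>> jog_arm(deltas=[[[39,-31,-3,0,0,0,50],[39,-31,-3,0,0,0,50],[39,-31,-3,0,0,0,50],[39,-31,-3,0,0,0,50],[39,-31,-3,0,0,0,50]]])

```text
clock: 1.9
eef_pos: [0.4325, -0.0618, 0.2617]
tool_rot: [0.989, 0.15, 0.003, 0.003]
ft_force: [1.5, -0.8, 0.2]
grip_width: 0.0501
```

>>> jog_arm(deltas=[[[35,-31,0,0,0,-8.5,42],[30,-33,0,0,0,-8.5,42],[0,0,0,0,0,-8.5,42],[0,0,0,0,0,-8.5,42],[0,0,0,0,0,-3,42]]])

```text
clock: 2.4
eef_pos: [0.4743, 0.0327, 0.2617]
tool_rot: [0.885, 0.465, 0.004, 0.004]
ft_force: [-0.4, -0.0, 0.0]
grip_width: 0.0423
```

Run:
```python
from h import *
st()
M=model('wrist');im=camera('wrist');cv2.imwrite('pics/w1.png',im[:,:,::-1])
for t,z in (('spindle',.08),('lever_knob',.104),('wheel_base',.04)):
    for d in masks_of(t,'wrist')[:2]: print(t,round(d['conf'],2),d['at'],d['pixels'].sum(),np.round(p2w(M,*d['at'],z)*1000,1))
```

```text
t2.40 tcp [474.3  32.7 261.7] x [0.568 0.823 0.003] y [ 0.823 -0.568  0.01 ] z [ 0.01  -0.003 -1.   ] F [-0.4 -0.   0. ] w 42.3 q [ 0.07  0.17 -0.    1.39 -0.    2.25]
spindle 0.8 [275.6, 206.5] 2563 [472.7  -9.4  80. ]
lever_knob 0.88 [249.6, 164.0] 1552 [478.7  43.9 104. ]
wheel_base 0.73 [265.4, 180.3] 13253 [475.4   9.9  40. ]
```

View pics/w1.png

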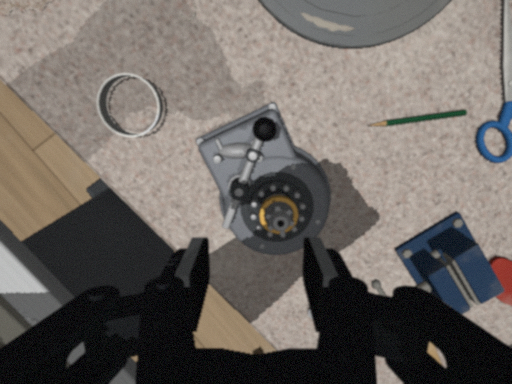

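Run:
```python
from h import *
M=model('wrist')
for n,u,v,z in (('knobtop',266,128,.104),('nose',281,224,.091),('collar',279,214,.068),('pivot',240,188,.06),('ring',129,106,.022),('wingcorner_ul',198,141,.04),('wingcorner_ur',274,103,.04)):
    print(n,np.round(p2w(M,u,v,z)*1000,1))
im=cv2.imread('pics/w1.png');cv2.imwrite('pics/w1c.png',cv2.resize(im[90:265,180:350],None,fx=3.4,fy=3.4,interpolation=cv2.INTER_CUBIC))
```

```text
knobtop [508.3  60.2 104. ]
nose [467.8 -25.   91. ]
collar [469.  -22.9  68. ]
pivot [450.9  21.5  60. ]
ring [399.8 157.2  22. ]
wingcorner_ul [441.1  84.9  40. ]
wingcorner_ur [528.6  70.7  40. ]
```

View pics/w1c.png

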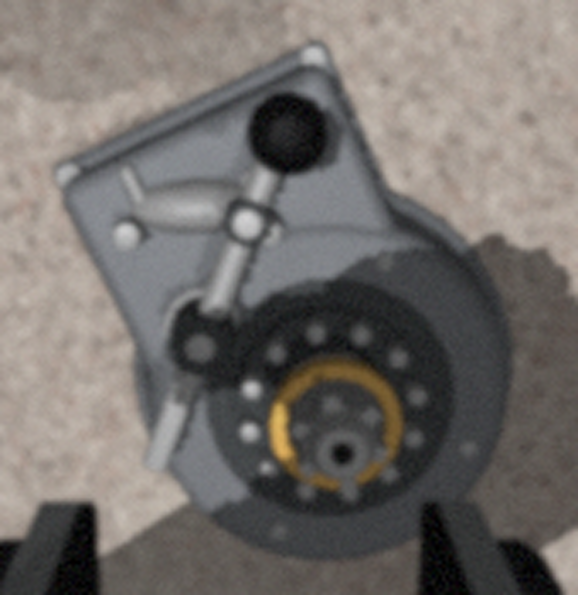

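>>> jog_arm(deltas=[[[41,11,5,0.5,0,0,42],[0,0,45,0,0,0,42],[0,0,45,0,0,0,42],[0,0,25,0,0,0,42],[0,0,0,0,0,0,42]]])

```text
clock: 3.1
eef_pos: [0.5123, 0.0583, 0.1422]
tool_rot: [0.889, 0.457, 0.006, 0.002]
ft_force: [0.0, -0.2, 0.1]
grip_width: 0.0419
```

Run:
```python
from h import *
st()
M=model('wrist');im=camera('wrist');cv2.imwrite('pics/w2.png',im[:,:,::-1])
for t,z in (('lever_knob',.104),):
    for d in masks_of(t,'wrist')[:2]:
        x,y,w,h=cv2.boundingRect(d['pixels'].astype(np.uint8));print(t,d['conf'],x,y,w,h,np.round(p2w(M,*d['at'],z)*1000,1))
print(w2p(M,[.507,.060,.104]))
for p in ([.507,.060,.104],[.507,.060,.078]):print(totool(p))
```

```text
t3.10 tcp [512.3  58.3 142.2] x [0.582 0.813 0.01 ] y [ 0.813 -0.582  0.009] z [ 0.013  0.002 -1.   ] F [ 0.  -0.2  0.1] w 41.9 q [ 0.11  0.32 -0.13  1.11  0.    2.31]
lever_knob 0.91 193 196 68 145 [495.6  58.5 104. ]
[243.53510596 226.76937757]
[-3.93728184 -7.72615601 41.64223431]
[-4.29915328 -8.09210624 67.63714015]
```

View pics/w2.png

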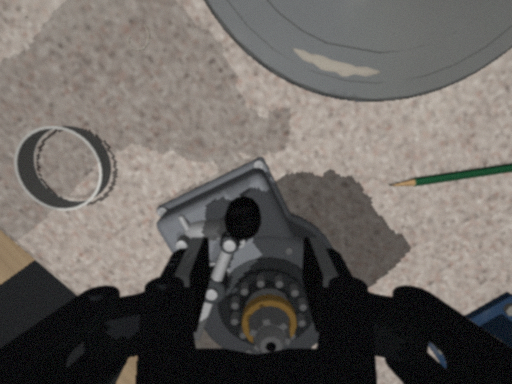

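>>> jog_arm(deltas=[[[-3,-8,20,0.5,-0.6,0,42],[0,0,26,0,0,0,42],[0,0,19,0,0,0,42],[0,0,0,0,0,0,42],[0,0,0,0,0,0,42]]])

```text
clock: 3.7
eef_pos: [0.5169, 0.0609, 0.0916]
tool_rot: [0.89, 0.455, 0.013, 0.006]
ft_force: [1.4, 0.1, 0.7]
grip_width: 0.0421
```

Run:
```python
from h import *
st();print(get_obs()['joint_vel'],get_obs()['tau'],get_obs()['ft_torque'])
for p in ([.507,.060,.104],[.507,.060,.078]):print(totool(p))
```

```text
t3.70 tcp [516.9  60.9  91.6] x [0.585 0.811 0.019] y [ 0.81  -0.585  0.022] z [ 0.029  0.002 -1.   ] F [1.4 0.1 0.7] w 42.1 q [ 0.12  0.36 -0.21  0.97 -0.    2.31]
[-0.00502538 -0.00774265  0.01087423  0.01078357  0.00080304  0.00308814] [ 2.29346560e-02 -3.91267133e+01  2.14348912e+01 -1.88505244e-01
 -2.84750691e-03 -7.87108402e-04] [-0.01939797  0.0327366  -0.00310012]
[ -6.31108022  -7.22162544 -12.63682981]
[-6.79526528 -7.79179207 13.35240786]
```

>>> jog_arm(deltas=[[[-7,-8,0,1.3,-1.1,0,42],[0,0,0,0,0,0,42]]])

```text
clock: 3.9
eef_pos: [0.509, 0.06, 0.0958]
tool_rot: [0.89, 0.455, 0.003, 0.001]
ft_force: [1.2, -0.4, -0.2]
grip_width: 0.0419
```

Run:
```python
from h import *
st()
for p in ([.507,.060,.104],[.507,.060,.078]):print(totool(p))
```

```text
t3.90 tcp [509.   60.   95.8] x [0.586 0.81  0.004] y [ 0.81  -0.586  0.004] z [ 0.005  0.001 -1.   ] F [ 1.2 -0.4 -0.2] w 41.9 q [ 0.12  0.36 -0.2   1.    0.    2.31]
[-1.16369684 -1.61188433 -8.2563346 ]
[-1.26115447 -1.71500431 17.74327825]
```

>>> jog_arm(deltas=[[[0,-3,10,0.5,-0.5,0,42],[0,0,10,0.5,-0.5,0,42],[0,0,0,0,0,0,42]]])

```text
clock: 4.2
eef_pos: [0.5098, 0.0622, 0.0778]
tool_rot: [0.891, 0.455, -0.006, -0.002]
ft_force: [-0.0, 0.0, -0.3]
grip_width: 0.0424
```

Run:
```python
from h import *
st()
for p in ([.507,.060,.104],[.507,.060,.078]):print(totool(p))
```

```text
t4.20 tcp [509.8  62.2  77.8] x [ 0.586  0.81  -0.009] y [ 0.81  -0.586 -0.008] z [-0.012 -0.002 -1.   ] F [-0.   0.  -0.3] w 42.4 q [ 0.12  0.4  -0.2   0.99 -0.    2.32]
[ -3.69920137  -1.22466383 -26.15760075]
[-3.46276351 -1.00684893 -0.15958826]
```

>>> jog_arm(deltas=[[[-1,-12,0,-0.4,0.4,0,42],[-1,-12,0,0,0,0,42],[0,-12,0,0,0,0,42],[0,-12,0,0,0,0,42]]])

```text
clock: 4.6
eef_pos: [0.4756, 0.0886, 0.079]
tool_rot: [0.891, 0.453, 0.004, 0.004]
ft_force: [0.8, 0.3, 0.1]
grip_width: 0.0423
```

Run:
```python
from h import *
st()
```

```text
t4.60 tcp [475.6  88.6  79. ] x [0.589 0.808 0.003] y [ 0.808 -0.589  0.01 ] z [ 0.01  -0.003 -1.   ] F [0.8 0.3 0.1] w 42.3 q [ 0.19  0.33 -0.3   0.93 -0.    2.39]
```

>>> jog_arm(deltas=[[[-2,-10,0,0.5,0,0,42],[-3,-10,0,0,0,0,42],[0,0,0,0,0,0,42]]])

```text
clock: 4.9
eef_pos: [0.4525, 0.0982, 0.0787]
tool_rot: [0.891, 0.454, 0.001, -0.001]
ft_force: [0.2, 1.3, 0.8]
grip_width: 0.0421
```

Run:
```python
from h import *
st()
for cam in ('top','wrist'):
    M=model(cam);im=camera(cam);cv2.imwrite(f'pics/{cam}3.png',im[:,:,::-1])
    for d in masks_of('lever_knob',cam)[:2]:
        print(cam,d['conf'],d['at'],d['pixels'].sum(),np.round(p2w(M,*d['at'],.104)*1000,1))
a=cv2.imread('pics/top3.png')[130:230,200:320];b=cv2.imread('pics/wrist3.png')
cv2.imwrite('pics/c3.png',np.hstack([cv2.resize(a,(460,384),interpolation=cv2.INTER_CUBIC),b[:,100:440]]))
```

```text
t4.90 tcp [452.5  98.2  78.7] x [0.587 0.81  0.002] y [ 0.81  -0.587 -0.002] z [-0.     0.003 -1.   ] F [0.2 1.3 0.8] w 42.1 q [ 0.21  0.3  -0.35  0.93  0.    2.41]
top 0.54 [258.4, 199.2] 226 [443.9  22.5 104. ]
wrist 0.69 [279.7, 273.0] 3409 [464.   94.7 104. ]
```

View pics/c3.png

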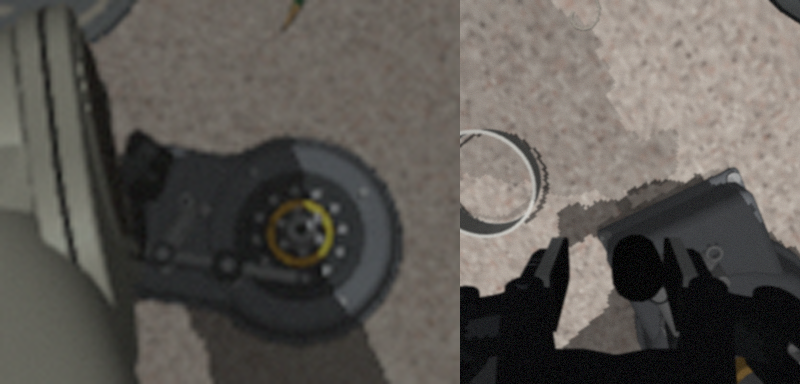

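>>> jog_arm(deltas=[[[0,5,-5,0,0,0,42],[0,3,-45,0,0,0,42],[0,0,-50,0,0,0,42],[-35,25,-20,0,0,0,42],[-38,28,0,0,0,0,42]]])

```text
clock: 5.6
eef_pos: [0.462, 0.0026, 0.2024]
tool_rot: [0.889, 0.458, -0.001, -0.001]
ft_force: [0.5, -0.1, -0.3]
grip_width: 0.042
```

Run:
```python
from h import *
st()
print(totool([.4494,-.0483,.16]))
```

```text
t5.60 tcp [462.    2.6 202.4] x [ 0.58   0.814 -0.   ] y [ 0.814 -0.58  -0.004] z [-0.003  0.002 -1.   ] F [ 0.5 -0.1 -0.3] w 42.0 q [ 0.    0.18 -0.14  1.25  0.    2.19]
[-48.72600773  19.46502272  42.39547104]
```

>>> jog_arm(deltas=[[[-35,15,10,0,0,0,42],[-14,5,25,0,0,0,42],[0,0,5,0,0,0,42],[0,0,0,0,0,0,42]]])

```text
clock: 6.0
eef_pos: [0.453, -0.0569, 0.1658]
tool_rot: [0.891, 0.454, 0.002, 0.001]
ft_force: [-0.1, 0.5, 0.2]
grip_width: 0.0422
```

Run:
```python
from h import *
st()
M=model('wrist');ims=[camera('wrist').astype(float) for _ in range(4)];im=np.mean(ims,0).astype(np.uint8);cv2.imwrite('pics/w4.png',im[:,:,::-1])
np.save('M4.npy',np.array(M,dtype=object),allow_pickle=True)
for t,z in (('lever_knob',.104),('spindle',.08)):
    for d in masks_of(t,'wrist')[:2]:print(t,d['conf'],d['at'],d['pixels'].sum(),np.round(p2w(M,*d['at'],z)*1000,1))
u,v=w2p(M,[.467,-.024,.082]).astype(int);print(u,v)
cv2.imwrite('pics/w4c.png',np.hstack([cv2.resize(im[v-50:v+50,u-50:u+50,::-1],(500,500),interpolation=cv2.INTER_CUBIC),cv2.resize(im[:300,150:330,::-1],(300,500))]))
```

```text
t6.00 tcp [453.  -56.9 165.8] x [0.588 0.809 0.003] y [ 0.809 -0.588  0.005] z [ 0.006 -0.    -1.   ] F [-0.1  0.5  0.2] w 42.2 q [-0.13  0.19 -0.23  1.14  0.    2.07]
lever_knob 0.91 [160.0, 66.8] 3476 [460.6  42.1 104. ]
spindle 0.89 [246.0, 139.0] 5213 [473.6 -20.4  80. ]
spindle 0.63 [161.5, 65.6] 3519 [458.   47.4  80. ]
241 149
```

View pics/w4c.png

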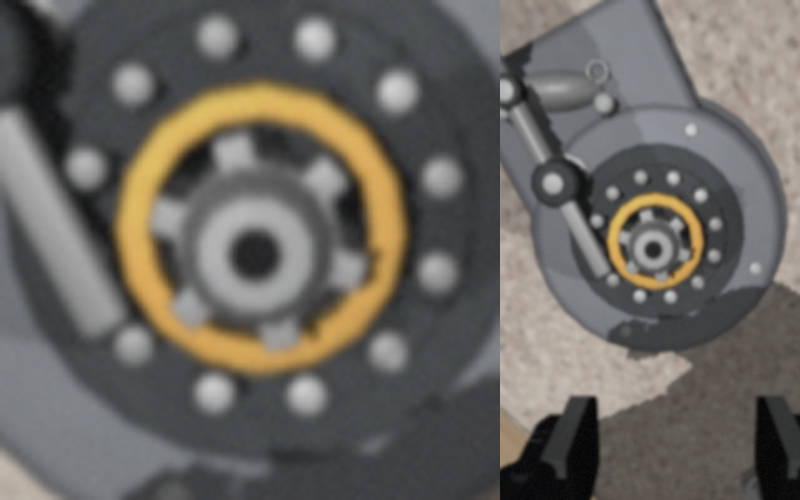

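Run:
```python
from h import *
M=np.load('M4.npy',allow_pickle=True)
C=lambda p:(191+p[0]/5,99+p[1]/5)
W=lambda ps,z:np.array([p2w(M,*C(p),z) for p in ps])[:,:2]*1000
rib=W([(235,152),(327,178),(347,268),(282,332),(192,306),(168,217)],.082)
pin=W([(216,36),(316,38),(398,92),(442,178),(438,272),(389,352),(306,395),(214,394),(134,346),(87,168),(134,85)],.056)
nose=W([(255,253)],.091)[0]
def fit(p):
    A=np.c_[2*p,np.ones(len(p))];c=np.linalg.lstsq(A,(p**2).sum(1),rcond=None)[0];return c[:2],np.sqrt(c[2]+c[:2]@c[:2])
for n,p,k in (('rib',rib,6),('pin',pin,12)):
    c,r=fit(p);a=np.degrees(np.arctan2(*(p-c).T[::-1]));m=np.degrees(np.angle(np.exp(1j*np.radians(a*k)).mean()))/k
    print(n,c,r,np.round(a,1),'yaw mod',360/k,m)
print('nose',nose)
pv=p2w(M,181.8,109.8,.066)*1000;tl=p2w(M,210,160.8,.066)*1000;d=tl-pv
print(pv,tl,np.degrees(np.arctan2(d[1],d[0])),'spindle dir',np.degrees(np.arctan2(fit(pin)[0][1]-pv[1],fit(pin)[0][0]-pv[0])))
```

```text
rib [468.65650778 -23.43148239] 12.279131791033524 [  67.8    7.   -52.  -111.8 -172.8  127.9] yaw mod 60.0 7.694201421648644
pin [468.39863672 -23.62690129] 26.928567602786863 [  67.9   37.4    7.4  -22.6  -52.4  -82.5 -112.8 -142.6 -172.5  127.2
   97.3] yaw mod 30.0 7.435052418769174
nose [468.50552524 -23.41085273]
[448.67638338  20.53230487  66.        ] [442.4686615  -18.69366668  66.        ] -98.99278741150923 spindle dir -65.93364785944063
```

Run:
```python
from h import *
for f in ('w1','w2','w4'):
    g=cv2.imread(f'pics/{f}.png').max(2).astype(int)
    for v in (250,258,264):
        for d in ('L','R'):pass
        row=g[v];print(f,v,'L',row[200:216],'R',row[296:314])
```

```text
w1 250 L [ 14  13  13  17  10  15  13  31  91 145 171 178 166 158 145 131] R [69 73 79 86 90 93 84 64 16 12 13  9  4  6 11 13 19 32]
w1 258 L [11 15 13 18 11 14 12  8 36 62 85 97 98 98 96 97] R [90 90 88 90 91 89 74 52 22 17 11 12  5 16 15 19  3 10]
w1 264 L [ 7 14 13 19  6  7 21 14 26 58 84 91 96 98 97 97] R [94 91 91 93 88 83 64 36 17 13 11  6 13 18 17  9  8 10]
w2 250 L [ 23   9  11   5  22   8  10  17  60 103 123 126 125 115 110 109] R [66 68 63 70 66 68 60 44 22 12 13 16  6 12  5 15 13 35]
w2 258 L [  7  12  12  10   3  18  13  19  44  80 106 109 108 102  99  94] R [64 70 64 65 68 60 54 32 20 11  0  5  2 22 19 15 20 17]
w2 264 L [ 11   7   7   4  21  16   7   1  35  79 114 133 133 136 129 119] R [56 59 65 67 67 58 49 28 12 12  6  0  3 12 12  2  3 14]
w4 250 L [  9  10   8   6  11  14   8  27  82 133 151 145 135 126 121 121] R [89 90 90 92 93 92 85 62 31 11  8 16  9 14 10 11 17 33]
w4 258 L [15  7 12 11 12 13 15 12 36 64 84 92 87 82 81 83] R [95 91 92 93 94 91 75 50 23  9 11  7 11  9 13  6  8 13]
w4 264 L [14 10  8 12 14 10 12  9 28 53 79 89 88 91 90 93] R [97 94 88 88 87 82 65 38 18  5 15 11  5 11 12  8 14 10]
```

>>> jog_arm(deltas=[[[20,-10,-30,0,0,0,85],[40,-28,-10,0,0,0,85],[40,-28,0,0,0,0,85],[40,-28,0,0,0,0,85],[40,-28,0,0,0,0,85]]])

```text
clock: 6.8
eef_pos: [0.4622, 0.1657, 0.2105]
tool_rot: [0.892, 0.452, 0.006, 0.003]
ft_force: [0.6, 0.2, 0.7]
grip_width: 0.0848
```

>>> jog_arm(deltas=[[[23,-38,5,0,0,0,85],[23,-38,10,0,0,0,85],[23,-38,15,0,0,0,85],[0,0,10,0,0,0,85],[0,0,0,0,0,0,85]]])

```text
clock: 7.3
eef_pos: [0.4087, 0.3048, 0.1713]
tool_rot: [0.888, 0.459, 0.01, 0.002]
ft_force: [0.3, 0.1, -0.6]
grip_width: 0.0851
```

Run:
```python
from h import *
st()
M=model('wrist');ims=[camera('wrist').astype(float) for _ in range(4)];im=np.mean(ims,0).astype(np.uint8);cv2.imwrite('pics/w5.png',im[:,:,::-1])
np.save('M5.npy',np.array(M,dtype=object),allow_pickle=True)
u,v=300,150
for d in masks_of('wheel_head','wrist')[:1]:
    print(d['conf'],d['at'],d['pixels'].sum(),np.round(p2w(M,*d['at'],.048)*1000,1));u,v=map(int,d['at'])
print(u,v)
cv2.imwrite('pics/w5c.png',cv2.resize(im[max(v-70,0):v+70,u-70:u+70,::-1],None,fx=4,fy=4,interpolation=cv2.INTER_CUBIC))
```

```text
t7.30 tcp [408.7 304.8 171.3] x [0.578 0.816 0.017] y [ 0.816 -0.578  0.013] z [ 0.02   0.006 -1.   ] F [ 0.3  0.1 -0.6] w 85.1 q [ 0.64  0.28 -0.1   1.17 -0.01  2.83]
0.67 [254.1, 152.8] 4442 [426.4 327.2  48. ]
254 152
```

View pics/w5c.png

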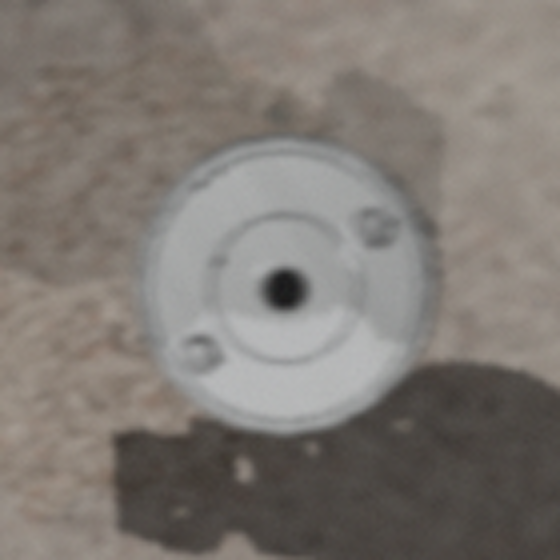

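Run:
```python
from h import *
M=np.load('M5.npy',allow_pickle=True)
C=lambda x,y:(184+x/4,82+y/4)
a=p2w(M,*C(376,227),.054)*1000;b=p2w(M,*C(197,353),.054)*1000;h=p2w(M,*C(285,289),.047)*1000
print(a,b,(a+b)/2,np.linalg.norm(a-b),np.degrees(np.arctan2(*(a-b)[:2][::-1])),h)
g=cv2.imread('pics/w5.png');d=masks_of('wheel_head','wrist')[0]['pixels'].astype(np.uint8)
c=max(cv2.findContours(d,0,2)[0],key=cv2.contourArea);e=cv2.fitEllipse(c);print(e,p2w(M,*e[0],.045)*1000)
st()
```

```text
[447.65673446 326.06441172  54.        ] [405.86930841 326.20385232  54.        ] [426.76302143 326.13413202  54.        ] 41.787658697841835 -0.1911897569462749 [426.36038884 325.60702546  47.        ]
((252.5202178955078, 152.6156005859375), (74.068359375, 74.6174087524414), 150.60687255859375) [425.21005152 327.66682764  45.        ]
t7.60 tcp [411.3 303.  173.3] x [0.583 0.813 0.021] y [ 0.812 -0.583  0.014] z [ 0.023  0.009 -1.   ] F [-0.1 -1.1 -0.5] w 84.8 q [ 0.64  0.28 -0.1   1.17 -0.01  2.83]
```

Run:
```python
from h import *
def hole(g):
    s=g[130:175,235:275].max(2).astype(float);w=np.clip(70-s,0,None);y,x=np.mgrid[130:175,235:275];return (x*w).sum()/w.sum(),(y*w).sum()/w.sum()
print('old',hole(cv2.imread('pics/w5.png')))
st();M=model('wrist')
g=camera('wrist');cv2.imwrite('pics/w6.png',g[:,:,::-1]);st()
c=hole(g);h=p2w(M,*c,.047);print(c,h*1000,'tool',totool(h))
gg=g.max(2).astype(int)
for v in (250,258,264,280):
    r=gg[v];print(v,'L',np.where(r[:256]<30)[0].max(),'R',256+np.where(r[256:]<30)[0].min())
```

```text
old (np.float64(254.71769499417928), np.float64(153.95867287543655))
t7.60 tcp [411.3 303.  173.3] x [0.583 0.813 0.021] y [ 0.812 -0.583  0.014] z [ 0.023  0.009 -1.   ] F [-0.1 -1.1 -0.5] w 84.8 q [ 0.64  0.28 -0.1   1.17 -0.01  2.83]
t7.65 tcp [411.2 303.1 173.2] x [0.582 0.813 0.02 ] y [ 0.813 -0.583  0.014] z [ 0.023  0.009 -1.   ] F [ 0.1 -0.  -0.2] w 85.0 q [ 0.64  0.28 -0.1   1.17 -0.01  2.83]
(np.float64(251.88774555659495), np.float64(154.00093545369504)) [427.26324635 325.5761687   47.        ] tool [ 25.05575847  -1.81749405 126.75995021]
250 L 151 R 361
258 L 152 R 360
264 L 153 R 359
280 L 155 R 358
```

>>> jog_arm(deltas=[[[28,-2,20,0.8,-1.2,-8,85],[0,0,15,0,0,-8.5,85],[0,0,15,0,0,-8.5,85],[0,0,0,0,0,-8.5,85],[0,0,0,0,0,-8.5,85]]])

```text
clock: 8.15
eef_pos: [0.4312, 0.3242, 0.1236]
tool_rot: [0.663, 0.748, 0.001, 0.001]
ft_force: [0.8, 0.6, 0.2]
grip_width: 0.085
```

Run:
```python
from h import *
st();print(totool([.4257,.3268,.02]))
```

```text
t8.15 tcp [431.2 324.2 123.6] x [-0.12   0.993 -0.001] y [0.993 0.12  0.002] z [ 0.002 -0.001 -1.   ] F [0.8 0.6 0.2] w 85.0 q [ 0.65  0.39 -0.08  1.1  -0.    2.1 ]
[  3.2727421   -5.34828759 103.60313746]
```

>>> jog_arm(deltas=[[[3,-5,22,0,0,0,85],[0,0,25,0,0,0,85],[0,0,20,0,0,0,85],[0,0,10,0,0,0,85],[0,0,0,0,0,0,85]]])

```text
clock: 8.65
eef_pos: [0.4309, 0.3242, 0.0469]
tool_rot: [0.665, 0.746, 0.003, 0.002]
ft_force: [0.0, 0.6, 0.2]
grip_width: 0.085
```

Run:
```python
from h import *
st();print(totool([.4257,.3268,.02]))
M=model('wrist');g=camera('wrist');cv2.imwrite('pics/w7.png',g[:,:,::-1])
d=masks_of('wheel_head','wrist')[:1]
for d in d: print(d['conf'],d['at'],d['pixels'].sum())
print('pred hole',w2p(M,[.4257,.3268,.047]))
```

```text
t8.65 tcp [430.9 324.2  46.9] x [-0.114  0.993  0.002] y [0.993 0.114 0.007] z [ 0.007  0.003 -1.   ] F [0.  0.6 0.2] w 85.0 q [ 0.65  0.46 -0.19  0.91 -0.    2.1 ]
[ 3.16429194 -5.01710601 26.9175508 ]
0.77 [245.8, 241.7] 13089
pred hole [244.53642839 245.1137555 ]
```

View pics/w7.png

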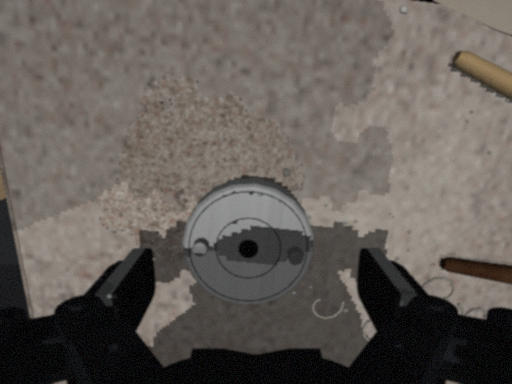

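>>> jog_arm(deltas=[[[2,-4,14,0.3,0,0,85],[0,0,14,0,0,0,85],[0,0,0,0,0,0,85]]])

```text
clock: 9.05
eef_pos: [0.4297, 0.3285, 0.0219]
tool_rot: [0.666, 0.746, 0.006, 0.001]
ft_force: [-0.3, -0.6, -0.2]
grip_width: 0.0849
```

Run:
```python
from h import *
st()
M=model('wrist');g=camera('wrist');cv2.imwrite('pics/w8.png',g[:,:,::-1])
gg=g.max(2).astype(int)
s=gg[245:300,230:275].astype(float);w=np.clip(45-s,0,None);y,x=np.mgrid[245:300,230:275];c=((x*w).sum()/w.sum(),(y*w).sum()/w.sum());print(c,totool(p2w(M,*c,.047)))
for v in (250,258,264,280):
    r=gg[v];print(v,'L',np.where(r[:200]<30)[0].max(),'R',310+np.where(r[310:]<30)[0].min())
```

```text
t9.05 tcp [429.7 328.5  21.9] x [-0.114  0.993  0.007] y [0.993 0.114 0.01 ] z [ 0.009  0.008 -1.   ] F [-0.3 -0.6 -0.2] w 84.9 q [ 0.65  0.49 -0.21  0.85  0.    2.11]
(np.float64(248.7522711114622), np.float64(285.9477841851647)) [ -2.86940851  -2.87436059 -24.31781921]
250 L 150 R 361
258 L 152 R 360
264 L 152 R 359
280 L 154 R 358
```

>>> jog_arm(deltas=[[[-2,-3,1,0.5,-0.4,0,85],[0,0,0,0,0,0,70],[0,0,0,0,0,0,50],[0,0,0,0,0,0,40],[0,0,0,0,0,0,40]]])

```text
clock: 9.6
eef_pos: [0.428, 0.3276, 0.0239]
tool_rot: [0.665, 0.747, 0.002, 0.0]
ft_force: [-0.4, -0.3, -2.8]
grip_width: 0.0576
```

Run:
```python
from h import *
st()
M=model('wrist');g=camera('wrist');cv2.imwrite('pics/w9.png',g[:,:,::-1])
gg=g.max(2).astype(int)
s=gg[245:300,230:280].astype(float);w=np.clip(45-s,0,None);y,x=np.mgrid[245:300,230:280];c=((x*w).sum()/w.sum(),(y*w).sum()/w.sum());print(c,totool(p2w(M,*c,.047)))
```

```text
t9.60 tcp [428.  327.6  23.9] x [-0.115  0.993  0.002] y [0.993 0.115 0.004] z [ 0.004  0.003 -1.   ] F [-0.4 -0.3 -2.8] w 57.6 q [ 0.65  0.49 -0.21  0.86 -0.    2.11]
(np.float64(255.74175106174454), np.float64(281.5217249264946)) [ -1.84564926   0.25539496 -23.13897792]
```

>>> jog_arm(deltas=[[[0,0,0,0,0,0,40],[0,0,-10,0,0,0,40],[0,0,-20,0,0,0,40],[0,0,-30,0,0,0,40],[0,0,0,0,0,0,40]]])

```text
clock: 10.15
eef_pos: [0.4263, 0.3262, 0.0851]
tool_rot: [0.665, 0.746, -0.0, -0.0]
ft_force: [1.6, -0.4, -2.8]
grip_width: 0.0573
```

Run:
```python
from h import *
st()
g=camera('wrist');cv2.imwrite('pics/w10.png',g[:,:,::-1])
st();m=camera_model('scene');im=camera('scene');st()
M=model('scene');u,v=w2p(M,get_obs()['eef_pos']).astype(int);print(u,v)
cv2.imwrite('pics/c10.png',np.hstack([cv2.resize(im[v-60:v+60,u-50:u+50,::-1],(320,384),interpolation=cv2.INTER_CUBIC),g[:,100:420,::-1]]))
```

```text
t10.15 tcp [426.3 326.2  85.1] x [-0.114  0.993 -0.   ] y [ 0.993  0.114 -0.001] z [-0.001 -0.    -1.   ] F [ 1.6 -0.4 -2.8] w 57.3 q [ 0.65  0.42 -0.14  1.01 -0.    2.11]
t10.20 tcp [425.1 325.3  83. ] x [-0.114  0.993 -0.002] y [ 0.993  0.114 -0.004] z [-0.003 -0.003 -1.   ] F [ 0.  -0.9 -2.7] w 57.7 q [ 0.65  0.42 -0.14  1.01 -0.    2.11]
t10.25 tcp [424.  324.5  81.5] x [-0.114  0.993 -0.004] y [ 0.993  0.114 -0.006] z [-0.006 -0.004 -1.   ] F [-0.4 -0.7 -2.9] w 57.2 q [ 0.65  0.42 -0.15  1.01 -0.    2.11]
201 268
```

View pics/c10.png

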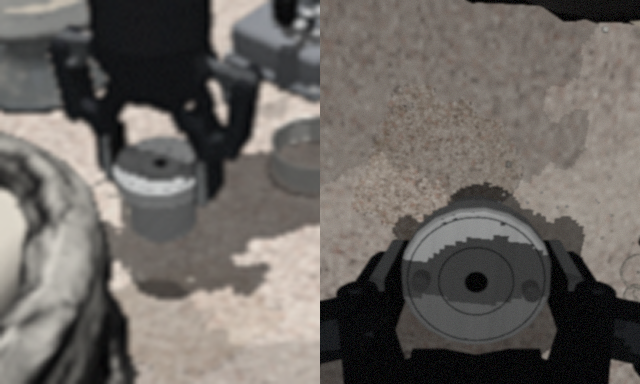

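>>> jog_arm(deltas=[[[0,0,-45,0,0,0,40],[-20,0,-40,0,0,0,40],[-40,0,-15,0,0,0,40],[-45,0,0,0,0,0,40],[-45,0,0,0,0,0,40]]])

```text
clock: 10.75
eef_pos: [0.4387, 0.1743, 0.1782]
tool_rot: [0.661, 0.75, -0.01, -0.002]
ft_force: [1.1, -0.1, -1.1]
grip_width: 0.0575
```

>>> jog_arm(deltas=[[[-45,0,0,0,0,0,40],[-45,0,0,0,0,0,40],[-45,0,0,0,0,-5,40],[-30,0,0,0,0,-8,40],[0,0,0,0,0,-8,40]]])

```text
clock: 11.25
eef_pos: [0.4578, -0.0004, 0.1734]
tool_rot: [0.51, 0.86, -0.013, -0.008]
ft_force: [-0.3, -0.3, -2.2]
grip_width: 0.0575
```

Run:
```python
from h import *
st();print(totool([.4662,-.0211,.15]))
```

```text
t11.25 tcp [ 4.578e+02 -4.000e-01  1.734e+02] x [-0.479  0.878 -0.   ] y [ 0.877  0.479 -0.031] z [-0.027 -0.015 -1.   ] F [-0.3 -0.3 -2.2] w 57.5 q [ 0.01  0.21 -0.18  1.2  -0.01  1.08]
[-22.20564703  -1.81612026  23.50153573]
```

>>> jog_arm(deltas=[[[-20,-4,0,-1.8,0,-6,40],[-2,0,0,0,0,-6,40],[0,0,0,0,0,0,40],[0,0,0,0,0,0,40]]])

```text
clock: 11.65
eef_pos: [0.4611, -0.0243, 0.1676]
tool_rot: [0.416, 0.909, -0.001, -0.006]
ft_force: [-0.2, 0.2, -3.0]
grip_width: 0.0577
```

Run:
```python
from h import *
st();M=model('wrist');g=camera('wrist');cv2.imwrite('pics/w11.png',g[:,:,::-1]);st()
o=get_obs();print(totool([.4662,-.0211,.15]),np.degrees(np.arctan2(*R.from_quat(o['tool_rot']).as_matrix()[:2,1][::-1])))
cv2.imwrite('pics/w11c.png',cv2.resize(g[40:384,100:420,::-1],None,fx=1.7,fy=1.7,interpolation=cv2.INTER_CUBIC))
```

```text
t11.65 tcp [461.1 -24.3 167.6] x [-0.654  0.757  0.01 ] y [ 0.757  0.654 -0.007] z [-0.012  0.003 -1.   ] F [-0.2  0.2 -3. ] w 57.7 q [-0.05  0.21 -0.2   1.17  0.    0.8 ]
t11.70 tcp [461.  -24.1 167.5] x [-0.654  0.756  0.01 ] y [ 0.756  0.654 -0.007] z [-0.012  0.003 -1.   ] F [-0.1  0.2 -2.4] w 57.3 q [-0.05  0.21 -0.2   1.17  0.    0.8 ]
[-1.33325425  6.00539699 17.47523947] 40.85314312379937
```

View pics/w11c.png

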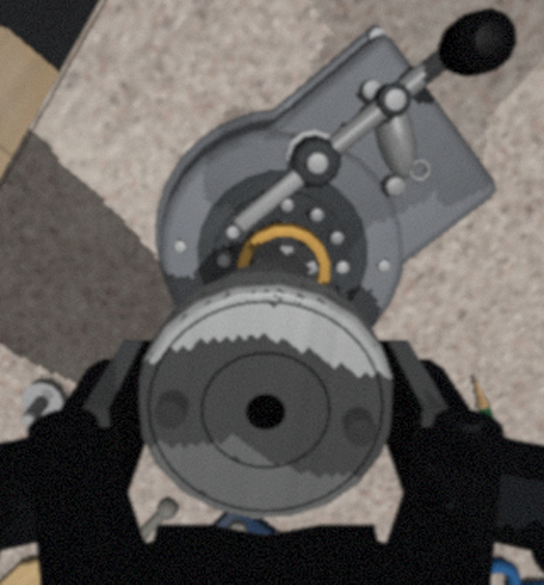

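Run:
```python
from h import *
M=model('wrist')
C=lambda p:(100+p[0]/1.7,40+p[1]/1.7)
W=lambda ps,z:np.array([p2w(M,*C(p),z) for p in ps])[:,:2]*1000
p=W([(288,204),(317,214),(337,237),(343,267),(223,259)],.056);c0=np.array([468.,-23])
for k in range(5):
    a=np.degrees(np.arctan2(*(p-c0).T[::-1]));an=7.5+30*np.round((a-7.5)/30);u=np.c_[np.cos(np.radians(an)),np.sin(np.radians(an))];cs=p-26.95*u;c0=cs.mean(0)
print('pins',np.round(cs,1),c0,np.round(a-an,1))
rt=W([(288,251),(312,267)],.082);print('ribs',rt)
hole=p2w(M,*C((265,411)),o:=get_obs()['eef_pos'][2]+.0231)*1000
print('hole',hole,totool(hole/1000),'spindle tool',totool([c0[0]/1e3,c0[1]/1e3,.06]))
```

```text
pins [[468.5 -21.9]
 [468.3 -22.2]
 [468.2 -22.3]
 [468.6 -22.2]
 [467.9 -22.2]] [468.27648682 -22.17390947] [-0.7  0.   0.1 -0.5 -0.5]
ribs [[461.34196091 -12.23647619]
 [473.14889601 -10.87310592]]
hole [461.9678957  -25.93206172 190.6301429 ] [ -1.8239969   -0.64847505 -23.11482333] spindle tool [ -4.38142499   7.52070379 107.44121959]
```

Run:
```python
from h import *
for k in range(2): print(np.round(camera_model('wrist')['T_tool_cam'],4),camera_model('wrist')['cx'],get_obs()['eef_pos'],get_obs()['tool_rot'])
M=model('wrist');q=p2w(M,255.88,281.8,.1906);print(q,totool(q))
r=R.from_quat(get_obs()['tool_rot']).as_matrix();print(r)
```

```text
[[-8.000e-04 -9.631e-01 -2.691e-01  6.670e-02]
 [ 1.000e+00 -6.000e-04 -8.000e-04 -6.000e-04]
 [ 6.000e-04 -2.691e-01  9.631e-01 -1.422e-01]
 [ 0.000e+00  0.000e+00  0.000e+00  1.000e+00]] 255.76332420312607 [ 0.46099224 -0.02406642  0.16753014] [ 0.41586739  0.90940508 -0.00124173 -0.0059301 ]
[[-8.000e-04 -9.631e-01 -2.691e-01  6.670e-02]
 [ 1.000e+00 -6.000e-04 -8.000e-04 -6.000e-04]
 [ 6.000e-04 -2.691e-01  9.631e-01 -1.422e-01]
 [ 0.000e+00  0.000e+00  0.000e+00  1.000e+00]] 255.76332420312607 [ 0.46099224 -0.02406642  0.16753014] [ 0.41586739  0.90940508 -0.00124173 -0.0059301 ]
[ 0.46198809 -0.02595719  0.1906    ] [ -1.85650615  -0.64942115 -23.0849885 ]
[[-0.65403829  0.75636911 -0.01181852]
 [ 0.75639857  0.65410554  0.00267381]
 [ 0.00975295 -0.00719074 -0.99992658]]
```

>>> jog_arm(deltas=[[[-1,7,10,-0.4,-0.5,-2,40],[0,0,15,0,0,0,40],[0,0,15,0,0,0,40],[0,0,0,0,0,0,40],[0,0,0,0,0,0,40]]])

```text
clock: 12.2
eef_pos: [0.4664, -0.0174, 0.1255]
tool_rot: [0.4, 0.916, 0.0, -0.001]
ft_force: [0.8, 0.2, -1.7]
grip_width: 0.0575
```

Run:
```python
from h import *
st();print(totool([.4673,-.0204,.12]))
```

```text
t12.20 tcp [466.4 -17.4 125.5] x [-0.68   0.734  0.002] y [ 0.734  0.68  -0.001] z [-0.002  0.001 -1.   ] F [ 0.8  0.2 -1.7] w 57.5 q [-0.04  0.25 -0.27  1.05  0.    0.79]
[-2.85190309 -1.35449303  5.51726673]
```

>>> jog_arm(deltas=[[[-3,-1.5,2,0,0,0,40],[0,0,0,0,0,0,40],[0,0,0,0,0,0,40]]])

```text
clock: 12.5
eef_pos: [0.4684, -0.0205, 0.125]
tool_rot: [0.4, 0.916, 0.0, -0.0]
ft_force: [-0.4, -0.2, -3.0]
grip_width: 0.0574
```

Run:
```python
from h import *
st();M=model('wrist');print(np.round(camera_model('wrist')['T_tool_cam'][:3,3],4));g=camera('wrist');cv2.imwrite('pics/w12.png',g[:,:,::-1])
print(totool([.4673,-.0204,.115]))
cv2.imwrite('pics/w12c.png',cv2.resize(g[40:384,100:420,::-1],None,fx=1.7,fy=1.7,interpolation=cv2.INTER_CUBIC))
```

```text
t12.50 tcp [468.4 -20.5 125. ] x [-0.68   0.734  0.001] y [0.734 0.68  0.001] z [ 0.     0.001 -1.   ] F [-0.4 -0.2 -3. ] w 57.4 q [-0.04  0.26 -0.26  1.05  0.    0.78]
[ 0.0667 -0.0006 -0.1422]
[ 0.87881524 -0.80231164  9.99411908]
```

View pics/w12c.png

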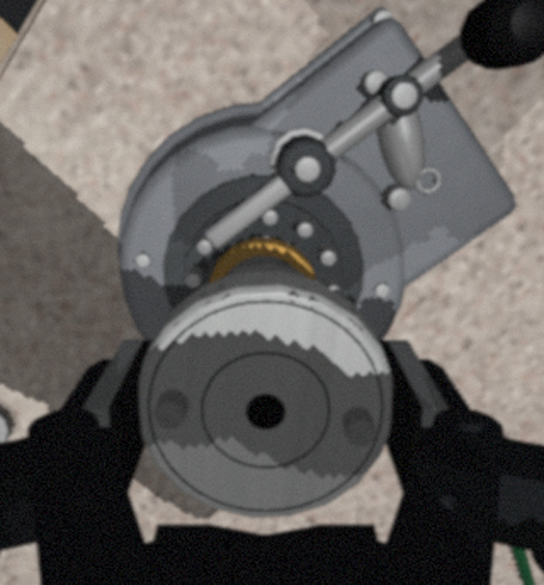

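Run:
```python
from h import *
M=model('wrist')
C=lambda p:(100+p[0]/1.7,40+p[1]/1.7)
p=np.array([p2w(M,*C(q),.056) for q in [(270,216),(305,229),(329,258),(193,281)]])[:,:2]*1000;c0=np.array([468.,-23])
for k in range(5):
    a=np.degrees(np.arctan2(*(p-c0).T[::-1]));an=7.5+30*np.round((a-7.5)/30);u=np.c_[np.cos(np.radians(an)),np.sin(np.radians(an))];cs=p-26.95*u;c0=cs.mean(0)
hole=p2w(M,*C((265,411)),get_obs()['eef_pos'][2]+.0231)*1000
r=R.from_quat(get_obs()['tool_rot']).as_matrix()
print(np.round(cs,1),c0,np.round(a-an,1),'hole',hole,'err tool',r[:2,:2].T@(c0-hole[:2]))
st()
```

```text
[[468.4 -22.3]
 [468.4 -22.5]
 [468.9 -22.6]
 [469.  -22.8]] [468.65889125 -22.54122173] [ 0.2  0.6 -0.4  0.8] hole [469.1842835  -22.32492569 148.09438169] err tool [ 0.19837905 -0.53241585]
t12.55 tcp [468.5 -20.5 125. ] x [-0.68   0.734  0.   ] y [0.734 0.68  0.001] z [ 0.     0.001 -1.   ] F [ 0.6  0.6 -1.9] w 57.8 q [-0.04  0.26 -0.26  1.05  0.    0.78]
```

>>> jog_arm(deltas=[[[0,-0.5,6,0,0,0,40],[0,0,5,0,0,0,40],[0,0,4,0,0,0,40],[0,0,3,0,0,0,40],[0,0,0,0,0,0,40]]])

```text
clock: 13.05
eef_pos: [0.4682, -0.0211, 0.1058]
tool_rot: [0.401, 0.916, 0.001, 0.0]
ft_force: [0.2, -0.2, -2.9]
grip_width: 0.0574
```

Run:
```python
from h import *
st();print(totool([.4681,-.0208,.104]))
```

```text
t13.05 tcp [468.2 -21.1 105.8] x [-0.679  0.734 -0.   ] y [0.734 0.679 0.001] z [ 0.001  0.001 -1.   ] F [ 0.2 -0.2 -2.9] w 57.4 q [-0.05  0.28 -0.29  1.    0.    0.78]
[0.25835861 0.09486635 1.75740955]
```

>>> jog_arm(deltas=[[[0,0,3,0,0,0,40],[0,0,3,0,0,0,40],[0,0,3,0,0,0,40]]])

```text
clock: 13.35
eef_pos: [0.4686, -0.021, 0.0964]
tool_rot: [0.401, 0.916, 0.001, 0.001]
ft_force: [-0.6, -0.0, -2.6]
grip_width: 0.0573
```

>>> jog_arm(deltas=[[[0,0,3,0,0,0,40],[0,0,3,0,0,0,40],[0,0,3,0,0,0,40]]])

```text
clock: 13.65
eef_pos: [0.4689, -0.0212, 0.0876]
tool_rot: [0.401, 0.916, 0.001, 0.001]
ft_force: [-3.6, -0.3, 6.4]
grip_width: 0.0576
```

Run:
```python
from h import *
st()
```

```text
t13.65 tcp [468.9 -21.2  87.6] x [-0.679  0.734 -0.001] y [0.734 0.679 0.002] z [ 0.003  0.    -1.   ] F [-3.6 -0.3  6.4] w 57.6 q [-0.05  0.3  -0.32  0.95  0.    0.78]
```

>>> jog_arm(deltas=[[[-0.5,0,3,0,0,0,40],[0,0,3,0,0,0,40],[0,0,3,0,0,0,40]]])

```text
clock: 13.95
eef_pos: [0.4693, -0.0215, 0.0833]
tool_rot: [0.4, 0.916, 0.001, 0.002]
ft_force: [-10.2, 0.0, 33.8]
grip_width: 0.0573
```

Run:
```python
from h import *
st()
```

```text
t13.95 tcp [469.3 -21.5  83.3] x [-0.679  0.734 -0.003] y [0.734 0.679 0.004] z [ 0.005  0.    -1.   ] F [-10.2   0.   33.8] w 57.3 q [-0.05  0.3  -0.33  0.94  0.    0.78]
```

>>> jog_arm(deltas=[[[0.7,-0.7,2,0,0,0,40],[0.3,-0.3,2,0,0,0,40]]])

```text
clock: 14.15
eef_pos: [0.4689, -0.0213, 0.0837]
tool_rot: [0.4, 0.916, 0.002, 0.004]
ft_force: [-4.3, -0.1, 11.0]
grip_width: 0.0575
```

Run:
```python
from h import *
st();M=model('wrist');g=camera('wrist');cv2.imwrite('pics/w13.png',g[:,:,::-1])
for k in range(4):camera('scene')
im=camera('scene');st()
u,v=w2p(model('scene'),[.468,-.022,.09]).astype(int)
cv2.imwrite('pics/c13.png',np.hstack([cv2.resize(im[v-55:v+65,u-50:u+50,::-1],(320,384),interpolation=cv2.INTER_CUBIC),g[:,100:420,::-1]]))
```

```text
t14.15 tcp [468.9 -21.3  83.7] x [-0.679  0.734 -0.006] y [0.734 0.679 0.007] z [ 0.01  0.   -1.  ] F [-4.3 -0.1 11. ] w 57.5 q [-0.05  0.3  -0.33  0.93  0.    0.78]
t14.45 tcp [468.9 -21.4  83.6] x [-0.679  0.734 -0.006] y [0.734 0.679 0.007] z [ 0.009  0.    -1.   ] F [-4.2 -0.1 14. ] w 57.5 q [-0.05  0.3  -0.33  0.93  0.    0.78]
```

View pics/c13.png

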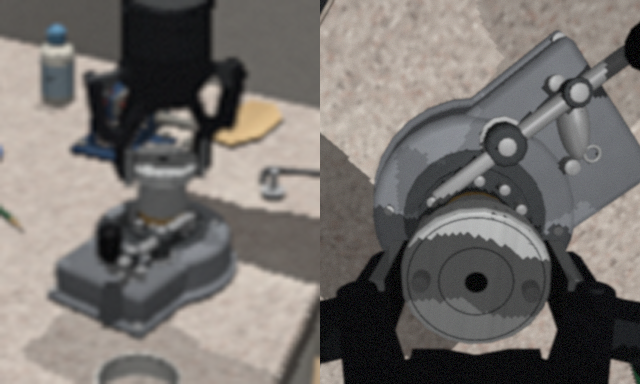

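>>> jog_arm(deltas=[[[0.2,-0.2,3.5,0.4,0.3,0,40],[0.2,-0.2,3.5,0,0,0,40]]])

```text
clock: 14.65
eef_pos: [0.4694, -0.0215, 0.0833]
tool_rot: [0.4, 0.916, 0.0, 0.003]
ft_force: [-11.2, 0.1, 30.0]
grip_width: 0.0577
```

Run:
```python
from h import *
st()
for k in range(6):camera('top')
st()
```

```text
t14.65 tcp [469.4 -21.5  83.3] x [-0.679  0.734 -0.005] y [0.734 0.679 0.003] z [ 0.006 -0.002 -1.   ] F [-11.2   0.1  30. ] w 57.7 q [-0.05  0.3  -0.33  0.94 -0.    0.78]
t14.95 tcp [469.3 -21.5  83.4] x [-0.679  0.734 -0.005] y [0.734 0.679 0.004] z [ 0.006 -0.001 -1.   ] F [-9.6  1.2 26.7] w 57.7 q [-0.05  0.3  -0.33  0.94 -0.    0.78]
```

```bash
python3 -c "
from h import *
print(job_done());st()"
```

```text
the job is handed in; nothing more can be done
None
the job is handed in; nothing more can be done
```

The wheel head is on the spindle, keys meshed, and the arm is holding it gripped and pressed on the spring collar, ready for the retaining screw. I handed the job in at about 15 s on the robot clock. No verdict was reported, so what follows is from my own measurements.

**What I did:** I straddled the knob, swung the lever over into the bar notch and let it snap in. A picture from above then showed the lever at 33° from the line to the spindle, against 34° expected when locked. Only after that did I pick up the head by its rim. I turned it to about 37.5°, which is 30° from the spindle ribs at 7.5°, then lowered it over the nose and splines without feeling any spline contact, and on to the collar stop.

**Last checks:**
- **Height:** the tool stood steady at 83.4 mm, which puts the underside about 19.5 mm above the spindle origin (home is 20 mm).
- **Press:** the wrist read 27 to 30 N upward, so about 30 N on the head, more than the 13 N the stop needs.
- **Tilt and grip:** tilt was about 0.006 rad, and the head had not slipped in the grip.
- **Lever:** it still showed in the locked notch in the last picture I viewed, taken before the final 3.5 mm press.
- **Other parts:** I did not measure whether the screw, hex key, ring cutter or rib moved. The arm passed well above or away from them.

**What disagreed:**
- There is a side load of about 10 N towards −x while pressing.
- The fingers read 57.6 mm on the 60 mm rim.
- The wrist camera calibration shifted by about 2 mm between readings, so I lined the head up on the spindle within a single picture (0.2 and 0.5 mm off).

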